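# Clamp the hand thermometer on its test jig

## Robot

A 6-joint arm with a two-finger parallel gripper is mounted at the origin on a cart in front of the work surface, level with it; the furniture and walls round the work are solid. World frame = base frame: x ahead of the robot, y to its left, z up, the work surface at z = 0. Lengths are in m, angles in rad, forces in N, time in s.
With the tool pointing down it reaches from about 0.3 to 0.875 m from the base axis. Payload 6.4 kg.
Tool frame: the origin (TCP) lies midway between the tips of the shut fingers; the grasp point (between the pads) lies 19 mm behind it (ctrl.hold_point_z is the distance from the TCP to the grasp point, in m); z points along the fingers, y is the line along which they close (so a half turn about z gives the same grasp; the last joint's range is limited). The gripper opens to 85 mm and grips with 20 to 120 N. Pads are 22 mm wide; open, the fingers measure 114 mm over their backs; the gripper's body (76 mm by 85 mm) begins 54 mm behind the grasp point. The pads swing forward as they close: fully open they stand 13 mm farther back than shut.
Start: joints at [0.963, 0.181, 1.607, -0, 1.354, -0.206], TCP at [0.225, 0.529, 0.231] pointing down, gripper open.
Joint ranges: [-2.99, 2.99], [-0.89, 2.07], [0.3, 2.58], [-1.14, 4.28], [0, 2.63], [-3.12, 3.12]. Speed limits (rad/s): [2.57, 2.57, 3.01, 3.14, 3.14, 3.14].

## Interface

Orientations are given as a unit quaternion [w, x, y, z].
In Python, from bench import ctrl gives the robot as it stands.
- The arm moves only by the tool carry_out, never from a script. Its argument "plan" is text: rows parted by semicolons, each of 6 numbers parted by spaces: the shift along the tool's x, y, z as a fraction of full scale, then the turn, a rotation vector about the tool's x, y, z as a fraction of full scale. A call has exactly 8 rows; each row shifts and turns the commanded pose from where the row before left it, along the tool's axes as they then stand; what a row does not reach is not made up. Full scale, the value 1, is 40 mm for a shift and 0.1 rad for a turn. A row lasts 1/12 s, in which the tool goes at most 41.7 mm and 7.16 degrees, less where a joint would pass 70% of its speed; a pose out of reach is approached as far as the arm can. A call with a number of a shift or a turn outside -1 to 1 is refused whole. A call with a gripper value outside its range is refused whole. "claw" is the gripper's target within -1 to 1 (shut at 1, half-way at 0, fully open at -1), set as the call begins (left out, the last holds). The fingers move at their own pace and stop on an object; the grip force is fixed at half the most. Time passes only in rows, so rows that do not move let the fingers close, or fill a call up. It gives the time, the measured TCP pose, the force, the opening and the grip force at its end, in the units of the state.
- ctrl.get_obs(): the state, without advancing time (a new reading comes with each control period).
- ctrl.camera(name): name is "scene" or "top" or "wrist"; returns a dict with "pixels" (480x640x3 uint8, red, green, blue), "mtx" (3x3 intrinsics, pixels), "k1" (the pictures are not rectified: a ray, as slopes to the right and down, at radius r is drawn at 1 + k1 r^2 times it, then the intrinsics apply), "R" (3x3) and "t" (3): a world point X has camera coordinates R X + t. Camera axes: x right, y down, z forward; pixel columns grow to the right and rows downward; lengths in m; the calibration is good to about 2 mm. A picture is of the moment at which its call begins. There is no depth.
- ctrl.hand_in(): hands the job in; it is judged then, once.
The state is a dict: "time_s": time; "q": joint angles; "dq": joint speeds; "joint_efforts": joint torques, N m; "eef_pos": TCP position; "eef_rot": TCP orientation; "wrist_force": force on the tool from outside, world axes, zero at the start; "torque": the same for the moment, N m; "opening": opening from 0.0 (shut) to 1.0 (fully open); "grasp_force": force on a finger pad.
Only numpy, scipy, OpenCV 4.12 (cv2) and the standard library are available. Lean on these libraries where they do the work, as an engineer would, in place of code of your own. Each camera call takes 0.05 s, during which the arm holds its last target. There are 200 camera calls.

## Task

Lay the hand thermometer face up on the sprung contacts of the test jig, between its four pins, with its plain end towards the stop screw, and slide it gently along until you feel it bear on the screw's rubber tip; release it there, still touching. Then swing the toggle clamp's handle down over centre until it locks and the pad holds the thermometer down. Do not jam the thermometer hard against the stop, and leave the tools, the pen and the cap alone.

Things in the scene. Friction and masses are not known exactly. Their poses are not given: they have to be found in the camera images.
- jig: Fixed test jig: aluminium plate 272 x 116 x 10 mm. Its frame is used below in mm: origin on the bench under where the closed clamp's pad comes down, x from the clamp end to the stop-screw end (roughly to the robot's left), z up. Plate x -188 to 84. Four steel pins, 10 mm thick, tops z 31, at x -56 and 30, y +-38.75: a 67.5 mm channel for the thermometer, whose x will point opposite to the jig's x.
- nest (a point): Middle of the nest at jig (0, 0, 20), level with the tips of the sprung contacts: four brass tips (jig x -48 and 12, y +-8) on one grey block between two black rails (top z 16). The block sinks under load, 7 N preload, then 14 N/mm. A thermometer just laid down has its underside at jig z 20; clamped, at 16 to 18. Friction on the contacts about 0.6; sliding drag 1 to 6 N.
- end_stop: Bracket fixed at the jig's stop end (origin and axes as the jig's). Its screw runs along jig x at y 0, z 30 and has a rubber tip 13 mm across facing the clamp. Its setting is not measured: the rubber face stands anywhere from jig x 39.5 to 47.5; find it by feel. The rubber gives 4 N/mm for 3 mm, then is hard. Bear on it with 3 N at least (5 to 10 N above the sliding drag is good), never over 25 N.
- meter: Loose hand thermometer, 0.13 to 0.21 kg, flat brownish case 64 mm wide, 22 mm thick, 129 mm long, display and keys on its face; starts face up at the left. Origin under its middle, z out of the face, x along it to the display and probe-socket end. Case from x -64 (plain foot end) to 53, socket to 65. Grip it across its width, e.g. at x -8 with the fingertips 4 mm above its underside.
- meter_foot (a point): Middle of the thermometer's plain foot end face (meter x -64, z 11), the face that meets the rubber tip. At jig x 34 to 36 it is clear of every setting of the screw; contact comes between 39.5 and 47.5. Let go after bearing on the rubber, it may be pushed back a little but stays touching.
- clamp_arm: Steel arm of the toggle clamp, 21 mm wide, about 136 mm long, origin on its pivot at jig x -115, y 0, z 42. It starts open, standing nearly upright (top at jig z 180, x -150 to -100), and swings over towards the stop end as the handle goes down; locked, it lies level over the thermometer.
- clamp_pad (a point): Middle of the face of the clamp's black rubber pad, 21 mm across. Open: about jig x -103, z 156. Locked: jig x 0, y 0, pressing down on the thermometer's face with 25 to 35 N.
- handle_end (a point): On the axis of the clamp's handle, where to hold it: a round black grip 17 mm thick, going on 75 mm towards the clamp and 23 mm to the tip. Closing, it passes jig (x, z), y 0: (-204,156) open, (-220,150.5), (-234.5,142.5), (-245,130.5), (-247.5,122.5), (-249,114.5), (-250,106.5), (-251.5,98.5), (-252,92), (-253.5,82), (-254.5,78) locked. May be pinched from above, fingers closing along jig y.
- clamp_handle (a joint): Handle angle to the arm, rad: 0 open, growing as it is pushed down, dead centre 2.40, locked on its rest 2.43. Light until the pad meets the thermometer (handle_end at jig z 98), then up to 10 to 16 N down. Past 2.41 it stays; below dead centre it springs back. A pinched grip lags: press on up to 12 mm (20 if need be) past the last path point, or until the push has risen 12 N.
- screwdriver: Loose screwdriver with a black handle, 190 mm long, lying at the front of the bench. Not part of the job: leave it where it lies. Origin under its middle.
- spanner: Loose flat spanner, 147 mm long, lying at the front of the bench to the right. Leave it where it lies. Origin under its middle.
- marker: Loose marker pen, 135 mm long, 17 mm thick, at the front of the bench to the left. Leave it where it lies. Origin under its middle.
- spare_cap: Loose round spare cap, 65 mm across, 16 mm high, at the right end of the bench near the clamp's handle. Leave it where it lies. Origin under its middle.

How it is judged:
By the outcome, as a careful person would: the job done as asked, in the order asked, and still so for the second after the job is handed in, with the robot touching nothing.
It also fails if it takes over 72 s, if anything falls off the work surface, if the arm or the gripper's body presses on something with over 40 N, if the wrist force passes 120 N, or if a joint passes its speed limit or range.

## Working session

There is one attempt and no reset: what is moved stays moved. The work goes in short steps, Python scripts to look and compute and a tool call to move; the robot and the scene stay as the last step left them, time stands still between calls to the robot, and variables do not carry over. Pictures are saved under pics/ and viewed, at most 11 in all, crops included, and the job is handed in when it is done.

Besides the shell and the picture viewer there is one more tool, called after ">>>" in YAML: its name, and indented under it one key for each argument. carry_out: Moves the arm, as the interface text tells. Shift numbers are shares of 40 mm and turn numbers shares of 0.1 rad, none past 1 either way. Its arguments: {"type":"object","properties":{"plan":{"type":"string"},"claw":{"type":"number"}},"required":["plan"]}

```bash
mkdir -p pics; cat > h.py <<'E'
import numpy as np, cv2
from bench import ctrl
from scipy.spatial.transform import Rotation as Ro
def pt(c,uv,z):
    """pixels -> world points on plane z"""
    uv=np.atleast_2d(np.array(uv,float)); K=np.array(c['mtx']); R=np.array(c['R']); t=np.array(c['t'])
    d=(uv-K[:2,2])/[K[0,0],K[1,1]]; u=d.copy()
    for _ in range(20): u=d/(1+c['k1']*(u**2).sum(1,keepdims=True))
    r=np.c_[u,np.ones(len(u))]@R; o=-R.T@t
    return o+r*((z-o[2])/r[:,2])[:,None]
def px(c,X):
    K=np.array(c['mtx']); p=np.atleast_2d(X)@np.array(c['R']).T+np.array(c['t']); s=p[:,:2]/p[:,2:]
    s=s*(1+c['k1']*(s**2).sum(1,keepdims=True)); return s*[K[0,0],K[1,1]]+K[:2,2]
def snap(n,f):
    c=ctrl.camera(n); cv2.imwrite('pics/'+f,c['pixels'][:,:,::-1]); return c
E
python3 - <<'E'
from h import *
import pickle
o=ctrl.get_obs(); print(o)
for n in('top','scene'):
    c=snap(n,n+'0.png'); pickle.dump(c,open(n+'0.pkl','wb')); print(n,-np.array(c['R']).T@c['t'],c['k1'])
E
```

```text
{'time_s': 0.0, 'q': array([ 9.62673369e-01,  1.81539812e-01,  1.60799772e+00,  3.70329786e-05,
        1.35379330e+00, -2.06320053e-01]), 'dq': array([ 1.43300126e-03,  9.48929503e-05,  2.07674245e-04,  2.36662367e-04,
       -1.21021809e-03,  1.39788258e-03]), 'joint_efforts': array([-1.39409582e-03, -4.44892538e+01, -3.51322281e+01, -4.50273492e-04,
        9.50037036e-03, -2.13994804e-05]), 'eef_pos': array([0.2245368 , 0.52875726, 0.23038981]), 'eef_rot': array([-3.60811376e-04,  1.99556580e-01,  9.79885920e-01, -7.90858813e-04]), 'wrist_force': array([ 0.20722502, -0.2169552 , -0.05560032]), 'torque': array([-0.01757906, -0.00571522, -0.00714645]), 'grasp_force': 0.0, 'opening': 0.9981096205487031}
top [0.31237849 0.01016352 1.25137203] -0.08578942636134537
scene [ 0.12625696 -0.76697182  0.83975263] 0.04548532012693686
```

View pics/top0.png

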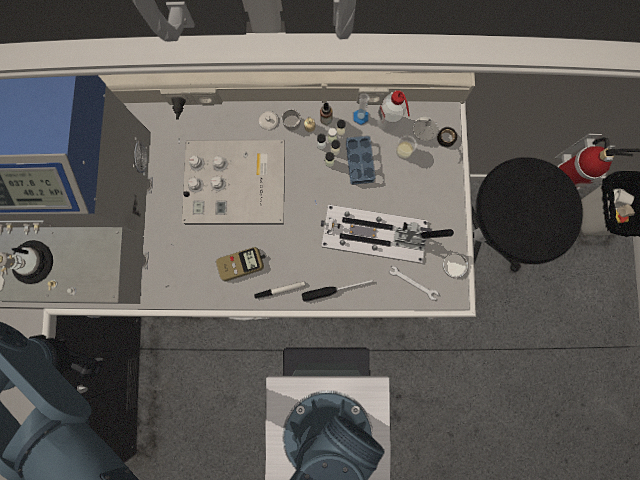

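View pics/scene0.png

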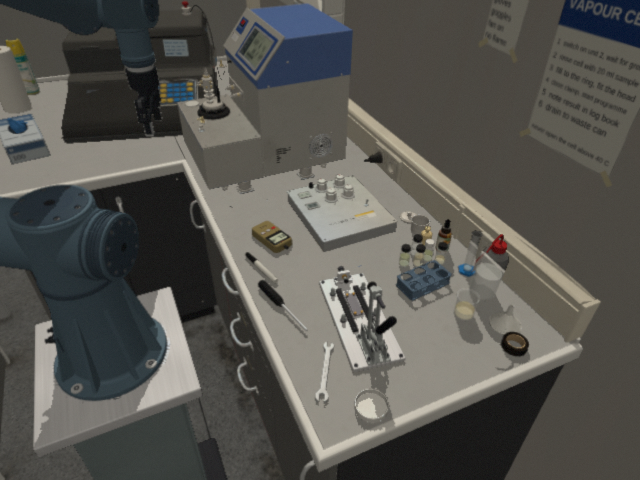

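Top view: the meter is at about (242,263) with its socket at the right (265,252). The jig plate's centre is near (376,234), with the stop at the left (325,225) and the handle at (438,233). I'll measure both from masks and check on an enlarged crop.

```bash
cat > m.py <<'E'
from h import *
import pickle
c=pickle.load(open('top0.pkl','rb')); im=c['pixels']; 
hsv=cv2.cvtColor(im,cv2.COLOR_RGB2HSV)
def big(m,x0,y0,x1,y1):
    k=np.zeros_like(m); k[y0:y1,x0:x1]=m[y0:y1,x0:x1]
    cs,_=cv2.findContours(k,cv2.RETR_EXTERNAL,cv2.CHAIN_APPROX_NONE); return max(cs,key=cv2.contourArea)[:,0]
m=cv2.inRange(hsv,(12,80,50),(35,255,255)); b=big(m,205,235,285,290)
w=pt(c,b,.020)[:,:2].astype(np.float32); r=cv2.minAreaRect(w*1000); print('meter',r)
print(cv2.boxPoints(r))
m=cv2.inRange(hsv,(0,0,200),(180,40,255)); b=big(m,310,195,450,275)
w=pt(c,cv2.convexHull(b)[:,0],.010)[:,:2].astype(np.float32); r=cv2.minAreaRect(w*1000); print('plate',r); print(cv2.boxPoints(r))
a=cv2.resize(im[190:300,205:305],None,fx=4,fy=4,interpolation=cv2.INTER_CUBIC); d=cv2.resize(im[190:280,310:460],None,fx=5,fy=5,interpolation=cv2.INTER_CUBIC)
bx=np.round((cv2.boxPoints(r)))
q=px(c,np.c_[bx/1000,np.full(4,.01)]); q=((q-[310,190]+.5)*5).astype(int); cv2.polylines(d,[q],True,(255,0,0),1)
cv2.imwrite('pics/c1.png',d[:,:,::-1])
E
python3 m.py
```

```text
meter ((441.30743408203125, 230.65625), (62.41051483154297, 116.19886016845703), 17.47377586364746)
[[394.09668 276.70468]
 [428.9876  165.86787]
 [488.5182  184.60782]
 [453.62726 295.44464]]
plate ((584.2864990234375, -59.936134338378906), (119.97186279296875, 17.04850196838379), 81.64557647705078)
[[ 567.137     -118.04697  ]
 [ 584.0046    -120.52405  ]
 [ 601.436       -1.8253021]
 [ 584.5684       0.6517792]]
```

View pics/c1.png

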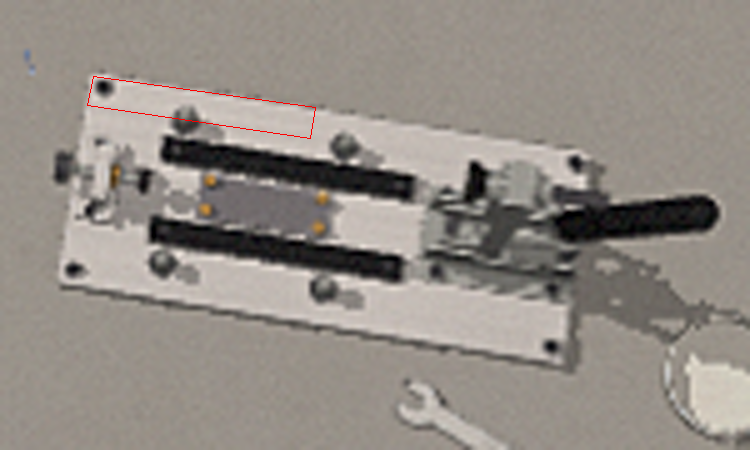

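```bash
cat > f.py <<'E'
from h import *
import pickle
c=pickle.load(open('top0.pkl','rb'))
P=[((211,181),(12,-8,20)),((206,210),(12,8,20)),((322,198),(-48,-8,20)),((318,228),(-48,8,20)),
((92,74),(84,-58,10)),((62,285),(84,58,10)),((573,366),(-188,58,10)),
((188,116),(30,-38.75,28)),((345,144),(-56,-38.75,28)),((162,260),(30,38.75,28)),((323,286),(-56,38.75,28))]
W=np.array([pt(c,(np.array(u)+.5)/5-.5+[310,190],j[2]/1000)[0][:2]*1000 for u,j in P]); J=np.array([j[:2] for _,j in P],float)
R,_=Ro.align_vectors(np.c_[W-W.mean(0),W[:,0]*0],np.c_[J-J.mean(0),J[:,0]*0]); R=R.as_matrix()[:2,:2]
t=W.mean(0)-R@J.mean(0); print('jig origin',t,'x axis',R[:,0],np.degrees(np.arctan2(R[1,0],R[0,0])))
print(np.round(W-(J@R.T+t),1))
E
python3 f.py
python3 -c "
from h import *
o=ctrl.get_obs();q=o['eef_rot'];M=Ro.from_quat([q[1],q[2],q[3],q[0]]).as_matrix();print(M)"
```

```text
jig origin [531.6384568  -74.96989438] x axis [0.15599149 0.9877584 ] 81.02569595327347
[[ 0.3  0.1]
 [ 0.5  0.4]
 [ 0.5  0.8]
 [ 0.2  0.7]
 [-0.1 -0.6]
 [ 0.2 -2.6]
 [-0.8 -3.8]
 [ 0.4 -0.7]
 [-1.2  1.7]
 [ 0.2  1.5]
 [-0.2  2.5]]
[[-9.20349077e-01  3.91096945e-01 -8.69090057e-04]
 [ 3.91097783e-01  9.20348303e-01 -1.23507529e-03]
 [ 3.16831385e-04 -1.47659960e-03 -9.99998860e-01]]
```

>>> carry_out:
  plan: "-0.6 -0.36 0.2 0 0 0;-0.6 -0.36 0.2 0 0 0;-0.6 -0.36 0.2 0 0 0;-0.6 -0.36 0.2 0 0 0;-0.6 -0.36 0.2 0 0 0;-0.6 -0.36 0.2 0 0 0;-0.6 -0.36 0.2 0 0 0;-0.6 -0.36 0.2 0 0 0"
  claw: -1

```text
time_s: 0.77
eef_pos: [0.3568, 0.3468, 0.1666]
eef_rot: [-0.0, 0.199, 0.98, -0.0]
wrist_force: [0.7, -0.4, -0.4]
opening: 1.002
grasp_force: 0.0
```

>>> carry_out:
  plan: "0 0 0 0 0 1;0 0 0 0 0 1;0 0 0 0 0 1;0 0 0 0 0 1;0 0 0 0 0 1;0 0 0 0 0 1;0 0 0 0 0 1;0 0 0 0 0 1"

```text
time_s: 1.43
eef_pos: [0.3562, 0.3479, 0.1669]
eef_rot: [-0.0, 0.567, 0.823, -0.0]
wrist_force: [0.3, -1.2, -0.8]
opening: 1.002
grasp_force: 0.0
```

```bash
cat > g.py <<'E'
from h import *
import sys
# usage: g.py x y z toolYawY_deg  (mm): shift in tool axes needed (in units of 40mm) and turn (0.1rad)
def need(X,yaw):
    o=ctrl.get_obs();q=o['eef_rot'];M=Ro.from_quat([q[1],q[2],q[3],q[0]]).as_matrix()
    s=np.sin(np.radians(yaw));k=np.cos(np.radians(yaw)); T=np.array([[-s,k,0],[k,s,0],[0,0,-1]])
    if T[:,0]@M[:,0]<0: T[:,:2]*=-1
    print('pos',np.round(o['eef_pos']*1000,1),'yawY',round(np.degrees(np.arctan2(M[1,1],M[0,1])),2),'F',np.round(o['wrist_force'],2),'open',round(o['opening'],3),'grip',round(o['grasp_force'],1),'t',round(o['time_s'],2),'hp',ctrl.hold_point_z)
    print('shift/40',np.round(M.T@(np.array(X)-o['eef_pos']*1000)/40,3),'turn/.1',np.round(Ro.from_matrix(M.T@T).as_rotvec()/.1,3))
if __name__=='__main__': need([float(v) for v in sys.argv[1:4]],float(sys.argv[4]))
E
python3 g.py 440.6 233 120 17.5
```

```text
pos [356.2 347.9 166.9] yawY 20.86 F [ 0.27 -1.24 -0.76] open 1.002 grip 0.0 t 1.43 hp 0.0187
shift/40 [-3.435  0.95   1.172] turn/.1 [-0.008  0.002  0.586]
```

>>> carry_out:
  plan: "-0.58 0.16 0.2 0 0 0.1;-0.58 0.16 0.2 0 0 0.1;-0.58 0.16 0.2 0 0 0.1;-0.58 0.16 0.2 0 0 0.1;-0.58 0.16 0.2 0 0 0.1;-0.54 0.15 0.17 0 0 0.09;0 0 0 0 0 0;0 0 0 0 0 0"

```text
time_s: 2.1
eef_pos: [0.4386, 0.2305, 0.1198]
eef_rot: [-0.001, 0.59, 0.807, -0.001]
wrist_force: [-0.5, 0.6, -0.2]
opening: 1.0
grasp_force: 0.0
```

```bash
python3 - <<'E'
from h import *
import pickle
from g import need
need([440.6,233,0],17.5)
c=snap('wrist','w1.png'); pickle.dump(c,open('w1.pkl','wb'))
hsv=cv2.cvtColor(c['pixels'],cv2.COLOR_RGB2HSV); m=cv2.inRange(hsv,(12,80,50),(35,255,255))
cs,_=cv2.findContours(m,cv2.RETR_EXTERNAL,cv2.CHAIN_APPROX_NONE); b=max(cs,key=cv2.contourArea)[:,0]
w=pt(c,b,.020)[:,:2].astype(np.float32)*1000; r=cv2.minAreaRect(w); print(r,b.min(0),b.max(0))
E
```

```text
pos [438.6 230.5 119.8] yawY 17.62 F [-0.46  0.63 -0.24] open 1.0 grip 0.0 t 2.1 hp 0.0187
shift/40 [0.044 0.071 2.995] turn/.1 [-0.016 -0.003  0.022]
((440.4531555175781, 232.91795349121094), (60.37867736816406, 115.9301986694336), 17.84541893005371) [278 142] [377 318]
```

View pics/w1.png

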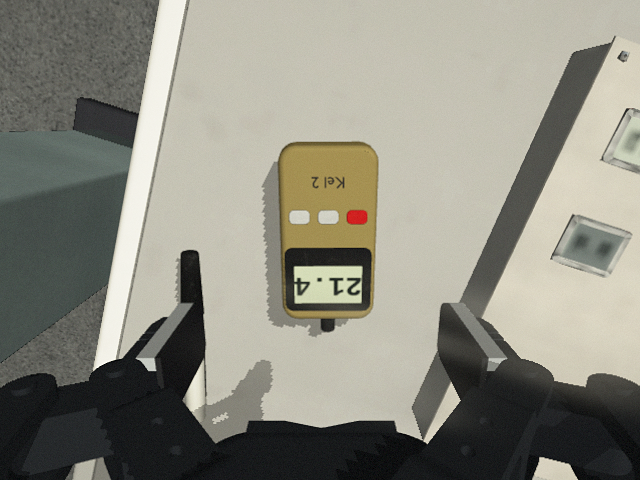

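Wrist view: the meter is at (278–377, 142–318), face up, with its socket at (327,324). The pen's cap end is at about (190,255), near the robot-side finger, so I'll check that clearance.

```bash
python3 - <<'E'
from h import *
import pickle
c=pickle.load(open('w1.pkl','rb'));w=pt(c,[[182,255],[190,251],[198,255],[205,300]],.009)[:,:2]*1000
d=w-[440.1,234.2]; y=np.array([.953,.303]); x=np.array([.303,-.953]); print(np.c_[d@x,d@y])
E
python3 g.py 440.1 234.2 -1 17.66
```

```text
[[ 18.1596268  -98.06540815]
 [ 15.31449637 -92.40611147]
 [ 18.14671106 -87.26877908]
 [ 51.2768251  -85.23715908]]
pos [438.4 231.3 120.2] yawY 17.69 F [ 0.57  1.04 -0.19] open 0.997 grip 0.0 t 2.15 hp 0.0187
shift/40 [0.056 0.065 3.029] turn/.1 [-0.011 -0.004  0.006]
```

>>> carry_out:
  plan: "0.03 0.03 0.5 0 0 0;0.03 0.03 0.5 0 0 0;0 0 0.5 0 0 0;0 0 0.5 0 0 0;0 0 0.4 0 0 0;0 0 0.3 0 0 0;0 0 0.2 0 0 0;0 0 0.05 0 0 0"

```text
time_s: 2.82
eef_pos: [0.4389, 0.235, 0.0014]
eef_rot: [-0.001, 0.589, 0.808, -0.001]
wrist_force: [-0.5, -0.5, -0.6]
opening: 1.001
grasp_force: 0.0
```

```bash
python3 g.py 440.1 234.2 -1 17.66
```

```text
pos [438.9 235.    1.4] yawY 17.83 F [-0.54 -0.45 -0.55] open 1.001 grip 0.0 t 2.82 hp 0.0187
shift/40 [-0.028  0.022  0.061] turn/.1 [-0.021 -0.003  0.03 ]
```

>>> carry_out:
  plan: "0 0 0 0 0 0;0 0 0 0 0 0;0 0 0 0 0 0;0 0 0 0 0 0;0 0 0 0 0 0;0 0 0 0 0 0;0 0 0 0 0 0;0 0 0 0 0 0"
  claw: 1

```text
time_s: 3.48
eef_pos: [0.4412, 0.2349, 0.0037]
eef_rot: [0.001, 0.589, 0.808, 0.001]
wrist_force: [-0.4, 2.0, 6.1]
opening: 0.732
grasp_force: 66.5
```

```bash
python3 - <<'E'
from h import *
import pickle
from g import need
need([440.1,234.2,60],17.66)
c=snap('wrist','w2.png')
E
```

```text
pos [441.2 234.9   3.7] yawY 17.76 F [-0.37  2.01  6.07] open 0.732 grip 66.5 t 3.48 hp 0.0187
shift/40 [-0.008 -0.028 -1.408] turn/.1 [ 0.02  -0.002  0.018]
```

View pics/w2.png

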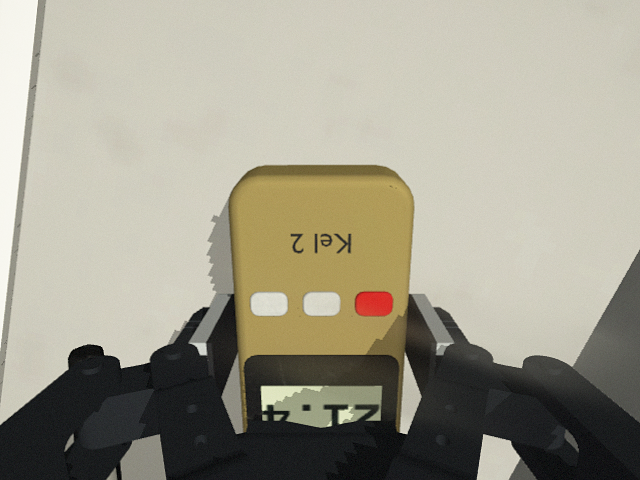

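Meter gripped squarely across its width, pads beside the keys at (230,300) and (412,300). Lifting.

>>> carry_out:
  plan: "0 0 -0.1 0 0 0;0 0 -0.2 0 0 0;0 0 -0.35 0 0 0;0 0 -0.4 0 0 0;0 0 -0.4 0 0 0;0 0 -0.4 0 0 0;0 0 -0.3 0 0 0;0 0 0 0 0 0"

```text
time_s: 4.2
eef_pos: [0.4421, 0.2349, 0.0915]
eef_rot: [0.002, 0.589, 0.808, 0.002]
wrist_force: [0.1, 0.2, -1.6]
opening: 0.732
grasp_force: 65.9
```

```bash
python3 g.py 528.5 -96.9 85 -9
```

```text
pos [442.1 234.9  91.5] yawY 17.76 F [ 0.13  0.16 -1.65] open 0.732 grip 65.9 t 4.2 hp 0.0187
shift/40 [-8.559 -0.476  0.163] turn/.1 [ 0.051 -0.008  4.671]
```

>>> carry_out:
  plan: "0 0 0 0 0 0.5;0 0 0 0 0 0.7;0 0 0 0 0 0.7;0 0 0 0 0 0.7;0 0 0 0 0 0.7;0 0 0 0 0 0.7;0 0 0 0 0 0.67;0 0 0 0 0 0"

```text
time_s: 4.87
eef_pos: [0.4397, 0.2342, 0.0878]
eef_rot: [-0.0, 0.761, 0.649, -0.001]
wrist_force: [0.0, 0.1, -2.0]
opening: 0.732
grasp_force: 65.9
```

```bash
python3 g.py 528.5 -96.9 85 -9
```

```text
pos [439.7 234.2  87.8] yawY -9.14 F [ 0.04  0.12 -2.02] open 0.732 grip 65.9 t 4.87 hp 0.0187
shift/40 [-7.82   3.508  0.07 ] turn/.1 [-0.011  0.005 -0.024]
```

>>> carry_out:
  plan: "-0.3 0.13 0 0 0 0;-0.6 0.27 0 0 0 0;-0.7 0.32 0 0 0 0;-0.7 0.32 0 0 0 0;-0.7 0.32 0 0 0 0;-0.7 0.32 0 0 0 0;-0.7 0.32 0 0 0 0;-0.7 0.32 0 0 0 0"

```text
time_s: 5.53
eef_pos: [0.4998, 0.017, 0.0881]
eef_rot: [-0.0, 0.76, 0.65, -0.0]
wrist_force: [1.4, -0.4, -1.7]
opening: 0.727
grasp_force: 65.9
```

>>> carry_out:
  plan: "-0.6 0.27 0 0 0 0;-0.6 0.27 0 0 0 0;-0.6 0.27 0 0 0 0;-0.5 0.22 0 0 0 0;-0.3 0.13 0 0 0 0;0 0 0 0 0 0;0 0 0 0 0 0;0 0 0 0 0 0"

```text
time_s: 6.2
eef_pos: [0.5289, -0.0904, 0.088]
eef_rot: [-0.001, 0.76, 0.65, -0.0]
wrist_force: [0.4, 0.6, -1.5]
opening: 0.73
grasp_force: 65.8
```

```bash
python3 - <<'E'
from h import *
import pickle
from g import need
need([528.5,-96.9,60],-9)
c=snap('wrist','w3.png');pickle.dump(c,open('w3.pkl','wb'))
E
```

```text
pos [528.9 -90.4  88. ] yawY -8.94 F [ 0.44  0.57 -1.48] open 0.73 grip 65.8 t 6.2 hp 0.0187
shift/40 [-0.162  0.016  0.7  ] turn/.1 [-0.014 -0.007  0.01 ]
```

View pics/w3.png

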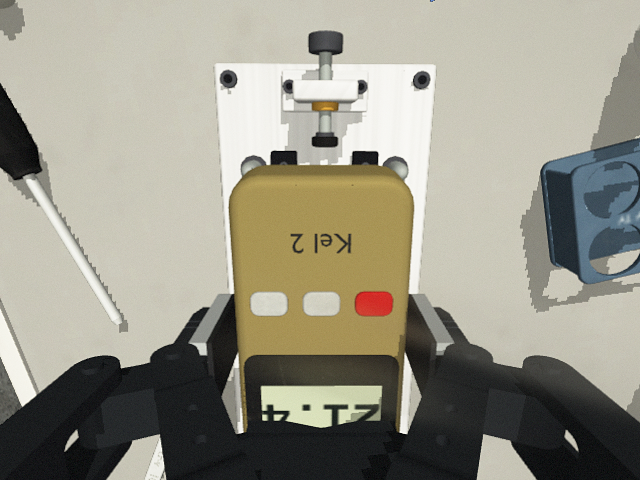

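Wrist view: the screw's axis is at column 325 with its tip at (325,141). The two stop-end pins are at about (254,165) and (397,166), and the plate's top corners at (216,65) and (436,65). I'll refine the jig's lateral line from these.

```bash
python3 - <<'E'
from h import *
import pickle
c=pickle.load(open('w3.pkl','rb')); 
o=np.array([532,-74.5]); a=np.radians(81.0); x=np.array([np.cos(a),np.sin(a)]); y=np.array([-x[1],x[0]])
for n,u,z in [('corner -y?',(216,65),10),('corner',(436,65),10),('tip',(325,141),30),('knob',(325.5,42),30),('hole',(229,79),10),('hole',(422,79),10),('pin',(254,162),30),('pin',(397,162),30),('stripeL',(222,150),10),('stripeR',(432,150),10)]:
    w=pt(c,u,z/1000)[0][:2]*1000-o; print(n,np.round([w@x,w@y],1))
w=ctrl.get_obs()['eef_pos'][:2]*1000-o; print('tcp',w@x,w@y)
# meter outline at its top z(~22+84)
for u in [(230,200),(413,200),(236,300),(407,300)]:
    w=pt(c,u,.088-.0037+.018)[0][:2]*1000-o; print('meter',np.round([w@x,w@y],1))
E
```

```text
corner -y? [82.1 55.9]
corner [ 82.3 -57.1]
tip [45.1 -0.2]
knob [89.4 -0.2]
hole [75.4 49.6]
hole [ 75.6 -50.5]
pin [34.9 35.2]
pin [ 35.  -36.1]
stripeL [39.4 55.7]
stripeR [ 39.6 -58.5]
tcp -15.988336948519121 0.5399744625546345
meter [29.3 31.4]
meter [ 29.4 -28.5]
meter [-6.4 31.5]
meter [ -6.2 -28.7]
```

>>> carry_out:
  plan: "-0.08 0.01 0.1 0 0 0;-0.08 0.015 0.2 0 0 0;0 0 0.25 0 0 0;0 0 0.25 0 0 0;0 0 0.2 0 0 0;0 0 0.1 0 0 0;0 0 0 0 0 0;0 0 0 0 0 0"

```text
time_s: 6.92
eef_pos: [0.5293, -0.0979, 0.044]
eef_rot: [-0.0, 0.76, 0.65, -0.0]
wrist_force: [0.2, 0.6, -1.9]
opening: 0.73
grasp_force: 65.8
```

```bash
python3 - <<'E'
from h import *
import pickle
from g import need
need([528.9,-96.8,24],-9)
c=snap('wrist','w4.png');pickle.dump(c,open('w4.pkl','wb'))
cv2.imwrite('pics/w4c.png',cv2.resize(c['pixels'][20:320,160:490,::-1],None,fx=2,fy=2))
E
```

```text
pos [529.3 -97.9  44. ] yawY -8.99 F [ 0.16  0.65 -1.88] open 0.73 grip 65.8 t 6.92 hp 0.0187
shift/40 [ 0.025 -0.015  0.501] turn/.1 [-0.009 -0.002  0.001]
```

View pics/w4c.png

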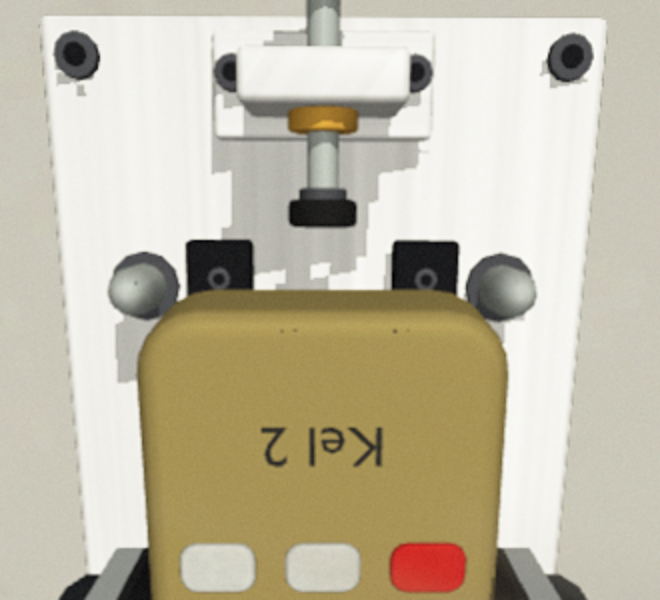

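Crop: the meter's centre (323), the screw (323) and the midpoint of the pins (322) line up, so it is well centred. Lowering.

>>> carry_out:
  plan: "0 0 0.1 0 0 0;0 0 0.1 0 0 0;0 0 0.1 0 0 0;0 0 0.05 0 0 0;0 0 0.05 0 0 0;0 0 0.02 0 0 0;0 0 0 0 0 0;0 0 0 0 0 0"

```text
time_s: 7.63
eef_pos: [0.5296, -0.098, 0.0277]
eef_rot: [0.0, 0.76, 0.649, 0.0]
wrist_force: [-0.8, -0.6, -1.4]
opening: 0.733
grasp_force: 65.8
```

>>> carry_out:
  plan: "0 0 0.03 0 0 0;0 0 0.02 0 0 0;0 0 0.02 0 0 0;0 0 0.01 0 0 0;0 0 0 0 0 0;0 0 0 0 0 0;0 0 0 0 0 0;0 0 0 0 0 0"

```text
time_s: 8.3
eef_pos: [0.5296, -0.098, 0.0245]
eef_rot: [0.0, 0.76, 0.649, 0.0]
wrist_force: [0.5, 0.1, -1.2]
opening: 0.732
grasp_force: 65.9
```

>>> carry_out:
  plan: "0 0 0.02 0 0 0;0 0 0.02 0 0 0;0 0 0 0 0 0;0 0 0 0 0 0;0 0 0 0 0 0;0 0 0 0 0 0;0 0 0 0 0 0;0 0 0 0 0 0"

```text
time_s: 8.97
eef_pos: [0.5298, -0.0981, 0.0236]
eef_rot: [0.0, 0.76, 0.65, 0.0]
wrist_force: [-2.2, -0.1, 5.6]
opening: 0.732
grasp_force: 66.8
```

>>> carry_out:
  plan: "0 0 0.02 0 0 0;0 0 0.01 0 0 0;0 0 0 0 0 0;0 0 0 0 0 0;0 0 0 0 0 0;0 0 0 0 0 0;0 0 0 0 0 0;0 0 0 0 0 0"

```text
time_s: 9.63
eef_pos: [0.5298, -0.0982, 0.023]
eef_rot: [0.0, 0.76, 0.65, -0.0]
wrist_force: [-5.0, 1.1, 11.5]
opening: 0.734
grasp_force: 67.5
```

>>> carry_out:
  plan: "0 0 -0.025 0 0 0;0 0 -0.01 0 0 0;0 0 0 0 0 0;0 0 0 0 0 0;0 0 0 0 0 0;0 0 0 0 0 0;0 0 0 0 0 0;0 0 0 0 0 0"

```text
time_s: 10.3
eef_pos: [0.53, -0.0982, 0.0235]
eef_rot: [0.0, 0.76, 0.649, 0.0]
wrist_force: [-1.4, 0.3, 6.1]
opening: 0.729
grasp_force: 66.6
```

>>> carry_out:
  plan: "0.02 0 0 0 0 0;0.02 0 0 0 0 0;0.02 0 0 0 0 0;0.02 0 0 0 0 0;0.02 0 0 0 0 0;0 0 0 0 0 0;0 0 0 0 0 0;0 0 0 0 0 0"

```text
time_s: 10.97
eef_pos: [0.531, -0.0946, 0.0236]
eef_rot: [0.001, 0.76, 0.649, 0.0]
wrist_force: [-0.7, -3.1, 4.6]
opening: 0.73
grasp_force: 66.7
```

>>> carry_out:
  plan: "0.02 0 0 0 0 0;0.02 0 0 0 0 0;0.02 0 0 0 0 0;0.02 0 0 0 0 0;0 0 0 0 0 0;0 0 0 0 0 0;0 0 0 0 0 0;0 0 0 0 0 0"

```text
time_s: 11.63
eef_pos: [0.5315, -0.0914, 0.0236]
eef_rot: [0.001, 0.76, 0.649, 0.0]
wrist_force: [0.0, -3.1, 5.8]
opening: 0.729
grasp_force: 66.7
```

>>> carry_out:
  plan: "0.02 0 0 0 0 0;0.02 0 0 0 0 0;0 0 0 0 0 0;0 0 0 0 0 0;0 0 0 0 0 0;0 0 0 0 0 0;0 0 0 0 0 0;0 0 0 0 0 0"

```text
time_s: 12.3
eef_pos: [0.5317, -0.0898, 0.0236]
eef_rot: [0.001, 0.76, 0.649, 0.0]
wrist_force: [-0.3, -2.3, 5.6]
opening: 0.734
grasp_force: 66.7
```

>>> carry_out:
  plan: "0.02 0 0 0 0 0;0.01 0 0 0 0 0;0 0 0 0 0 0;0 0 0 0 0 0;0 0 0 0 0 0;0 0 0 0 0 0;0 0 0 0 0 0;0 0 0 0 0 0"

```text
time_s: 12.97
eef_pos: [0.5319, -0.0887, 0.0236]
eef_rot: [0.001, 0.76, 0.649, 0.0]
wrist_force: [-0.2, -3.4, 5.3]
opening: 0.729
grasp_force: 66.7
```

>>> carry_out:
  plan: "0.02 0 0 0 0 0;0.01 0 0 0 0 0;0 0 0 0 0 0;0 0 0 0 0 0;0 0 0 0 0 0;0 0 0 0 0 0;0 0 0 0 0 0;0 0 0 0 0 0"

```text
time_s: 13.63
eef_pos: [0.5321, -0.0875, 0.0236]
eef_rot: [0.001, 0.76, 0.649, 0.0]
wrist_force: [0.4, -3.8, 5.7]
opening: 0.731
grasp_force: 66.7
```

>>> carry_out:
  plan: "0.02 0 0 0 0 0;0.01 0 0 0 0 0;0 0 0 0 0 0;0 0 0 0 0 0;0 0 0 0 0 0;0 0 0 0 0 0;0 0 0 0 0 0;0 0 0 0 0 0"

```text
time_s: 14.3
eef_pos: [0.5322, -0.0867, 0.0236]
eef_rot: [0.001, 0.76, 0.649, 0.0]
wrist_force: [-0.2, -4.2, 4.3]
opening: 0.735
grasp_force: 66.7
```

>>> carry_out:
  plan: "0.02 0 0 0 0 0;0.01 0 0 0 0 0;0 0 0 0 0 0;0 0 0 0 0 0;0 0 0 0 0 0;0 0 0 0 0 0;0 0 0 0 0 0;0 0 0 0 0 0"

```text
time_s: 14.97
eef_pos: [0.5324, -0.0861, 0.0236]
eef_rot: [0.001, 0.76, 0.65, -0.0]
wrist_force: [-1.3, -7.4, 4.9]
opening: 0.727
grasp_force: 66.6
```

>>> carry_out:
  plan: "0.02 0 0 0 0 0;0.005 0 0 0 0 0;0 0 0 0 0 0;0 0 0 0 0 0;0 0 0 0 0 0;0 0 0 0 0 0;0 0 0 0 0 0;0 0 0 0 0 0"

```text
time_s: 15.63
eef_pos: [0.5325, -0.0856, 0.0236]
eef_rot: [0.002, 0.76, 0.65, -0.001]
wrist_force: [-2.4, -9.5, 4.8]
opening: 0.729
grasp_force: 66.6
```

>>> carry_out:
  plan: "0.01 0 0 0 0 0;0 0 0 0 0 0;0 0 0 0 0 0;0 0 0 0 0 0;0 0 0 0 0 0;0 0 0 0 0 0;0 0 0 0 0 0;0 0 0 0 0 0"

```text
time_s: 16.3
eef_pos: [0.5325, -0.0853, 0.0236]
eef_rot: [0.002, 0.76, 0.65, -0.001]
wrist_force: [-1.6, -10.4, 4.1]
opening: 0.731
grasp_force: 66.6
```

>>> carry_out:
  plan: "0 0 0 0 0 0;0 0 0 0 0 0;0 0 0 0 0 0;0 0 0 0 0 0;0 0 0 0 0 0;0 0 0 0 0 0;0 0 0 0 0 0;0 0 0 0 0 0"
  claw: -1

```text
time_s: 16.97
eef_pos: [0.5319, -0.0831, 0.0231]
eef_rot: [-0.0, 0.76, 0.65, 0.0]
wrist_force: [0.2, 0.3, -0.5]
opening: 0.999
grasp_force: 0.0
```

>>> carry_out:
  plan: "0 0 -0.1 0 0 0;0 0 -0.2 0 0 0;0 0 -0.4 0 0 0;0 0 -0.5 0 0 0;0 0 -0.5 0 0 0;0 0 -0.5 0 0 0;0 0 -0.5 0 0 0;0 0 -0.3 0 0 0"

```text
time_s: 17.63
eef_pos: [0.5331, -0.0836, 0.1463]
eef_rot: [0.002, 0.76, 0.65, 0.001]
wrist_force: [-0.4, -1.0, -0.2]
opening: 1.002
grasp_force: 0.0
```

```bash
python3 - <<'E'
from h import *
import pickle
from g import need
need([532,-74.5,200],-9)
c=snap('wrist','w5.png');pickle.dump(c,open('w5.pkl','wb'))
E
```

```text
pos [533.1 -83.6 146.3] yawY -8.99 F [-0.35 -1.   -0.21] open 1.002 grip 0.0 t 17.63 hp 0.0187
shift/40 [ 0.219 -0.058 -1.343] turn/.1 [0.037 0.008 0.001]
```

View pics/w5.png

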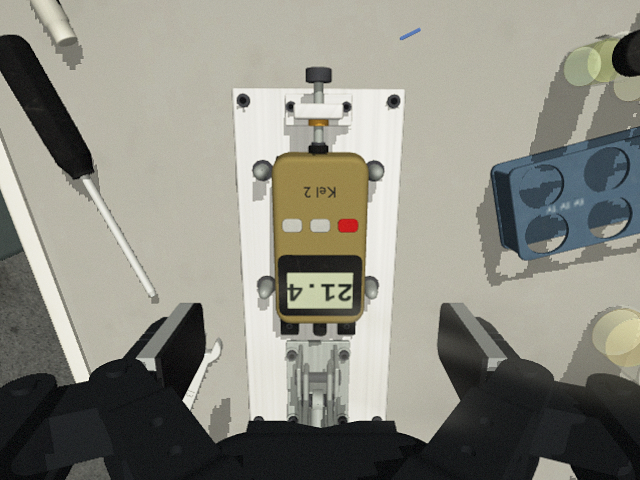

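Meter seated between the four pins, with its foot at (320,153) touching the rubber tip at (319,148). Next the handle: rise clear of the clamp arm and travel over it.

>>> carry_out:
  plan: "0 0 -0.3 0 0 0;0 0 -0.5 0 0 0;0 0 -0.6 0 0 0;0 0 -0.5 0 0 0;0 0 -0.2 0 0 0;-0.3 0 0 0 0 0;-0.5 0 0 0 0 0;-0.5 0 0 0 0 0"

```text
time_s: 18.35
eef_pos: [0.5227, -0.135, 0.2253]
eef_rot: [-0.001, 0.76, 0.65, -0.001]
wrist_force: [0.7, -0.3, -0.5]
opening: 0.998
grasp_force: 0.0
```

>>> carry_out:
  plan: "-0.6 0 0 0 0 0;-0.6 0 0 0 0 0;-0.6 0 0 0 0 0;-0.6 0 0 0 0 0;-0.6 0 0 0 0 0;-0.4 0 0 0 0 0;0 0 0 0 0 0;0 0 0 0 0 0"

```text
time_s: 19.02
eef_pos: [0.5016, -0.2694, 0.2256]
eef_rot: [-0.001, 0.761, 0.649, -0.0]
wrist_force: [0.5, 0.2, 0.3]
opening: 1.004
grasp_force: 0.0
```

```bash
python3 - <<'E'
from h import *
import pickle
from g import need
need([500.5,-276.1,137],-9)
c=snap('wrist','w6.png');pickle.dump(c,open('w6.pkl','wb'))
t=ctrl.camera('top'); pickle.dump(t,open('top1.pkl','wb'))
print(px(c,[[.5005,-.2761,.156]]),px(t,[[.5005,-.2761,.156]]))
E
```

```text
pos [ 501.6 -269.4  225.6] yawY -9.11 F [0.47 0.15 0.31] open 1.004 grip 0.0 t 19.02 hp 0.0187
shift/40 [-0.174  0.004  2.214] turn/.1 [-0.021 -0.016 -0.019]
[[323.05898763 263.74238314]] [[445.10483825 232.41397991]]
```

View pics/w6.png

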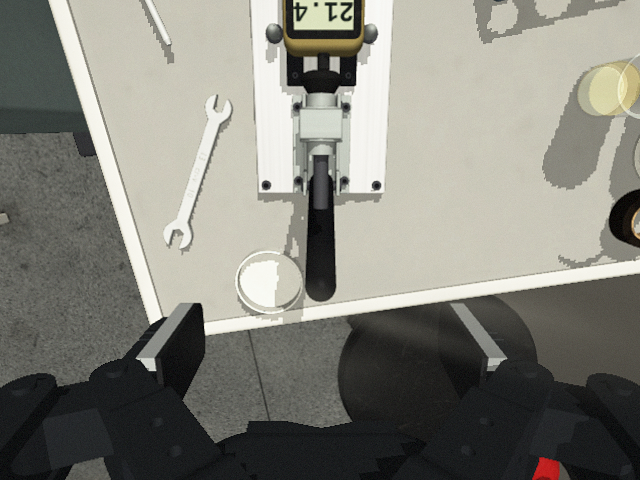

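Wrist view: the handle's axis is at column 320 with its tip at (320,299). The predicted hold point (323,264) lies on it. Descending and pinching.

>>> carry_out:
  plan: "-0.09 0 0.2 0 0 0;-0.09 0 0.35 0 0 0;0 0 0.4 0 0 0;0 0 0.4 0 0 0;0 0 0.4 0 0 0;0 0 0.3 0 0 0;0 0 0.16 0 0 0;0 0 0 0 0 0"

```text
time_s: 19.78
eef_pos: [0.5006, -0.2748, 0.1368]
eef_rot: [-0.002, 0.76, 0.65, -0.0]
wrist_force: [0.1, 0.7, -0.6]
opening: 1.0
grasp_force: 0.0
```

>>> carry_out:
  plan: "0 0 0 0 0 0;0 0 0 0 0 0;0 0 0 0 0 0;0 0 0 0 0 0;0 0 0 0 0 0;0 0 0 0 0 0;0 0 0 0 0 0;0 0 0 0 0 0"
  claw: 1

```text
time_s: 20.45
eef_pos: [0.5001, -0.2762, 0.1395]
eef_rot: [-0.001, 0.76, 0.649, -0.001]
wrist_force: [-7.0, 0.7, 7.8]
opening: 0.183
grasp_force: 58.6
```

```bash
python3 - <<'E'
from g import need
P=[(-204,156),(-220,150.5),(-234.5,142.5),(-245,130.5),(-247.5,122.5),(-249,114.5),(-250,106.5),(-251.5,98.5),(-252,92),(-253.5,82),(-254.5,78)]
need([500.5,-276.1,137],-9)
import numpy as np
print(np.round(np.diff(P,axis=0)/40,3).tolist())
E
```

```text
pos [ 500.1 -276.2  139.5] yawY -9.0 F [-6.97  0.72  7.81] open 0.183 grip 58.6 t 20.45 hp 0.0187
shift/40 [0.003 0.01  0.062] turn/.1 [-0.028  0.004  0.   ]
[[-0.4, -0.138], [-0.362, -0.2], [-0.262, -0.3], [-0.062, -0.2], [-0.038, -0.2], [-0.025, -0.2], [-0.038, -0.2], [-0.012, -0.162], [-0.038, -0.25], [-0.025, -0.1]]
```

>>> carry_out:
  plan: "-0.1 -0.02 0.03 0 0 0;-0.15 0 0.05 0 0 0;-0.15 0 0.058 0 0 0;-0.12 0 0.066 0 0 0;-0.12 0 0.067 0 0 0;-0.122 0 0.067 0 0 0;-0.09 0 0.1 0 0 0;-0.09 0 0.1 0 0 0"

```text
time_s: 21.12
eef_pos: [0.494, -0.3142, 0.1191]
eef_rot: [0.0, 0.76, 0.649, -0.001]
wrist_force: [-9.0, 1.1, 11.5]
opening: 0.187
grasp_force: 59.2
```

>>> carry_out:
  plan: "-0.082 0 0.1 0 0 0;-0.031 0 0.1 0 0 0;-0.031 0 0.1 0 0 0;-0.019 0 0.1 0 0 0;-0.019 0 0.1 0 0 0;-0.012 0 0.1 0 0 0;-0.013 0 0.1 0 0 0;0 0 0 0 0 0"

```text
time_s: 21.78
eef_pos: [0.4925, -0.3225, 0.089]
eef_rot: [0.0, 0.761, 0.649, -0.001]
wrist_force: [-4.0, -4.5, 1.8]
opening: 0.181
grasp_force: 58.8
```

```bash
python3 - <<'E'
from g import need
x=-250; need([532.4+.1564*x,-74.6+.9877*x,106.5-19],-9)
E
```

```text
pos [ 492.5 -322.5   89. ] yawY -9.03 F [-3.98 -4.49  1.8 ] open 0.181 grip 58.8 t 21.78 hp 0.0187
shift/40 [0.027 0.016 0.038] turn/.1 [-0.01   0.015 -0.006]
```

>>> carry_out:
  plan: "-0.019 0 0.1 0 0 0;-0.019 0 0.1 0 0 0;-0.006 0 0.08 0 0 0;-0.006 0 0.08 0 0 0;-0.019 0 0.12 0 0 0;-0.019 0 0.13 0 0 0;-0.025 0 0.1 0 0 0;0 0 0 0 0 0"

```text
time_s: 22.45
eef_pos: [0.492, -0.3255, 0.0602]
eef_rot: [-0.001, 0.761, 0.649, -0.0]
wrist_force: [-3.6, -0.2, 0.8]
opening: 0.182
grasp_force: 58.7
```

>>> carry_out:
  plan: "0 0 0.04 0 0 0;0 0 0.04 0 0 0;0 0 0.04 0 0 0;0 0 0 0 0 0;0 0 0 0 0 0;0 0 0 0 0 0;0 0 0 0 0 0;0 0 0 0 0 0"

```text
time_s: 23.12
eef_pos: [0.4919, -0.326, 0.0555]
eef_rot: [-0.001, 0.76, 0.649, -0.001]
wrist_force: [-4.3, -2.8, -2.3]
opening: 0.181
grasp_force: 58.4
```

>>> carry_out:
  plan: "0 0 0.04 0 0 0;0 0 0.03 0 0 0;0 0 0.03 0 0 0;0 0 0 0 0 0;0 0 0 0 0 0;0 0 0 0 0 0;0 0 0 0 0 0;0 0 0 0 0 0"

```text
time_s: 23.78
eef_pos: [0.492, -0.3262, 0.053]
eef_rot: [-0.0, 0.76, 0.65, -0.001]
wrist_force: [-7.5, 0.2, 8.9]
opening: 0.179
grasp_force: 59.6
```

```bash
python3 - <<'E'
from h import *
c=snap('scene','s2.png'); cv2.imwrite('pics/s2c.png',cv2.resize(c['pixels'][230:430,280:460,::-1],None,fx=3,fy=3,interpolation=cv2.INTER_CUBIC))
E
```

View pics/s2c.png

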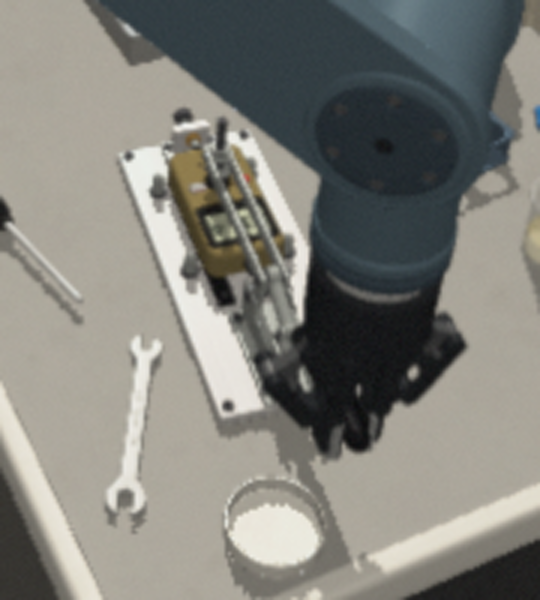

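Scene crop: the clamp arm lies over the meter at (225,190), and the push is rising. Pressing a little further to be sure it is over centre.

>>> carry_out:
  plan: "0 0 0.03 0 0 0;0 0 0.03 0 0 0;0 0 0.02 0 0 0;0 0 0 0 0 0;0 0 0 0 0 0;0 0 0 0 0 0;0 0 0 0 0 0;0 0 0 0 0 0"

```text
time_s: 24.5
eef_pos: [0.4921, -0.3265, 0.0518]
eef_rot: [-0.0, 0.76, 0.65, -0.001]
wrist_force: [-15.5, 4.8, 24.2]
opening: 0.179
grasp_force: 61.5
```

>>> carry_out:
  plan: "0 0 -0.04 0 0 0;0 0 -0.02 0 0 0;0 0 0 0 0 0;0 0 0 0 0 0;0 0 0 0 0 0;0 0 0 0 0 0;0 0 0 0 0 0;0 0 0 0 0 0"

```text
time_s: 25.17
eef_pos: [0.492, -0.3263, 0.0524]
eef_rot: [-0.0, 0.76, 0.649, -0.001]
wrist_force: [-9.5, 0.9, 11.7]
opening: 0.177
grasp_force: 60.1
```

>>> carry_out:
  plan: "0 0 0 0 0 0;0 0 0 0 0 0;0 0 0 0 0 0;0 0 0 0 0 0;0 0 0 0 0 0;0 0 0 0 0 0;0 0 0 0 0 0;0 0 0 0 0 0"
  claw: -1

```text
time_s: 25.83
eef_pos: [0.4928, -0.3257, 0.0511]
eef_rot: [-0.0, 0.76, 0.65, 0.0]
wrist_force: [-0.3, 0.8, 0.4]
opening: 0.996
grasp_force: 0.0
```

>>> carry_out:
  plan: "0 0 -0.1 0 0 0;0 0 -0.3 0 0 0;0 0 -0.5 0 0 0;0 0 -0.6 0 0 0;0 0 -0.6 0 0 0;0 0 -0.6 0 0 0;0 0 -0.6 0 0 0;0 0 -0.4 0 0 0"

```text
time_s: 26.5
eef_pos: [0.4935, -0.3265, 0.2033]
eef_rot: [0.002, 0.76, 0.65, 0.0]
wrist_force: [0.3, -0.4, 0.3]
opening: 0.999
grasp_force: 0.0
```

```bash
python3 - <<'E'
from h import *
w=snap('wrist','w7.png')['pixels']; s=ctrl.camera('scene')['pixels'][240:440,290:430]
a=cv2.resize(w,(400,300)); b=cv2.resize(s,None,fx=2.5,fy=2.5,interpolation=cv2.INTER_CUBIC)
o=np.zeros((500,760,3),np.uint8); o[:300,:400]=a; o[:500,405:755]=b
cv2.imwrite('pics/f.png',o[:,:,::-1])
E
```

```text
(no output)
```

View pics/f.png

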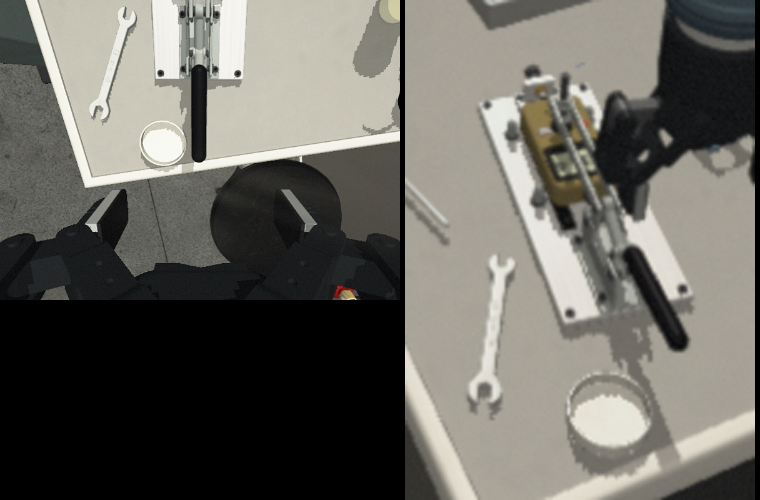

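The handle stayed down after release, the arm lies over the meter, and the tools and cap are undisturbed. I'll check the handle tip's position, then hand in.

```bash
python3 - <<'E'
from h import *
c=ctrl.camera('wrist')
for z in (78,98): print(z,(pt(c,(318,257),z/1000)[0][:2]*1000-[532.4,-74.6])@[.1564,.9877])
c=snap('scene','s3.png')
cs=lambda x,z:px(c,[[(532.4+.1564*x)/1000,(-74.6+.9877*x)/1000,z/1000]])[0]
print('he locked',cs(-254.5,78),'he unlocked',cs(-252,92), 'seen tip', 290+(678-405)/2.5,240+347/2.5)
h=ctrl.hand_in(); print(h)
E
```

```text
78 -278.63223743483167
98 -271.65244727543785
he locked [395.74977337 370.22962163] he unlocked [396.03509803 364.57895391] seen tip 399.2 378.8
the job is handed in; nothing more can be done
None
```

I laid the thermometer face up in the jig and slid it against the rubber tip, bearing about 7 N above the drag. I then closed the clamp over it and handed the job in at about 27 s. The handle stayed down when released, and its measured tip position fits the locked state. I did not re-check the foot's contact with the tip after clamping, and the hand-in returned no verdict.

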